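Set the touch panel up on its prop-leg stand

ROBOT

A 7-joint arm with a two-finger parallel gripper is mounted at the origin on the work surface. World frame = base frame: x ahead of the robot, y to its left, z up, the work surface at z = 0. Lengths are in m, angles in rad, forces in N, time in s.
With the tool pointing down it reaches from about 0.425 to 0.875 m from the base axis. Payload 9.9 kg.
Tool frame: the origin (TCP) lies midway between the tips of the shut fingers; the grasp point (between the pads) lies 19 mm behind it; z points along the fingers, y is the line along which they close (so a half turn about z gives the same grasp; the last joint's range is limited). The gripper opens to 85 mm and grips with 20 to 120 N. Pads are 22 mm wide; open, the fingers measure 114 mm over their backs; the gripper's body (76 mm by 85 mm) begins 54 mm behind the grasp point. The pads swing forward as they close: fully open they stand 13 mm farther back than shut.
Start: joints at [-1.308, 0.576, 0.025, 1.437, -0.015, 1.129, -0.057], TCP at [0.229, 0.635, 0.231] pointing down, gripper open.
Joint ranges: [-2.76, 2.76], [-0.34, 2.15], [-1.52, 1.57], [0.19, 2.46], [-1.09, 4.23], [0.17, 1.99], [-2.82, 2.82]. Speed limits (rad/s): [2.22, 2.22, 3.01, 3.01, 3.14, 3.14, 3.14].

INTERFACE

Orientations are given as a rotation vector (axis times angle).
In Python, from workcell import manip, optics, job_done gives the robot as it stands.
- The arm moves only by the shell command python3 -m inch 'ROWS' [OPENING] [FORCE]. ROWS is JSON, a list that holds one entry, the list of rows, each a list of 6 numbers: the shift along the world's x, y, z in units of 4 cm (1.0 is 4 cm), then the turn, a rotation vector about the world's x, y, z in units of 0.1 rad (1.0 is 0.1 rad). In form: [[[x, y, z, ax, ay, az], ...]]. A call has exactly 8 rows; each row shifts and turns the commanded pose from where the row before left it; what a row does not reach is not made up. A row lasts 1/12 s, in which the tool goes at most 41.7 mm and 7.16 degrees, less where a joint would pass 70% of its speed; a pose out of reach is approached as far as the arm can. A call with a number of a shift or a turn outside -1 to 1 is refused whole. A call with a gripper value outside its range is refused whole. OPENING is the closure, from -1 (fully open) to 1 (shut), so that 0 is half open, set as the call begins (- or left out, the last holds). The fingers move at their own pace and stop on an object; FORCE is the grip in N (left out, the last holds). Time passes only in rows, so rows that do not move let the fingers close, or fill a call up. It gives the time, the measured TCP pose, the force, the opening and the grip force at its end, in the units of the state.
- manip.sense(): the state, without advancing time (a new reading comes with each control period).
- optics.grab_frame(name): name is "side" or "top"; returns a dict with "image" (420x560x3 uint8, red, green, blue), "z_map" (420x560 float32, m along the optical axis (not along the pixel's ray), 0 where there is no reading), "camera_matrix" (3x3 intrinsics, pixels), "camera_from_world" (4x4, takes a point from world to camera coordinates). Camera axes: x right, y up, looking along -z (the intrinsics and any distortion apply to the point x, -y, -z); pixel columns grow to the right and rows downward; lengths in m; the calibration is good to about 2 mm. A picture is of the moment at which its call begins.
- job_done(): hands the job in; it is judged then, once.
The state is a dict: "time": time; "joint_pos": joint angles; "qd": joint speeds; "effort": joint torques, N m; "ee_pos": TCP position; "tool_rot": TCP orientation; "ft_force": force on the tool from outside, world axes, zero at the start; "wrist_torque": the same for the moment, N m; "grip_width": opening from 0.0 (shut) to 1.0 (fully open); "grasp_force": force on a finger pad.
Only numpy, scipy, OpenCV 4.12 (cv2) and the standard library are available. Lean on these libraries where they do the work, as an engineer would, in place of code of your own. Each camera call takes 0.05 s, during which the arm holds its last target. There are 200 camera calls.

TASK

Swing the stand's half-folded prop leg up and back by pushing its orange bar until it meets its rubber stop, and press it home there for a moment with about 10 N, never more than 15 N. Then take the touch panel out of its white rack and set it down gently, centred and square, in the stand's trough, leaning back against the bar with its screen facing the stand's front. Leave the two bottles and the vial tray where they are.

Things in the scene. Friction and masses are not known exactly. Their poses are not given: they have to be found in the camera images.
- stand: Dark steel base plate screwed to the bench: x -60 to 110 mm, 150 wide (y), 10 thick. Origin on the bench under the leg's hinge axis, which runs along y, 16 mm up; x points to the stand's front. Two lips rise 18 mm above the plate, inner faces at x=32 mm, at y=+-(36 to 72) mm; the leg folds between them. Trough for the panel: between hinge and lips, floored with a 2 mm rubber strip, x 10 to 31 mm.
- leg (a joint): Prop leg, aluminium plate 46 mm wide, 5 thick. 0 = folded flat to the stand's front; grows as it swings up and back; 1.85 = touching its stop, then leaning back past vertical by 11 to 21 degrees: the stop (with the joint's zero) is set differently each run. A friction hinge (0.16 N m, 2 N at the bar) holds it where left. The rubber-faced stop yields 2 mm (at the bar) under 10 N.
- leg_bar (a point): Middle of the orange cross bar, 12 mm in diameter, 64 mm long along the stand's y, 90 mm from the hinge axis.
- stand_trough (a point): Middle of the trough: on top of the rubber strip (12 mm above the bench), 20 mm in front of the hinge axis. Axes as the stand.
- panel_center (a point): Centre of the touch panel, a loose white tablet 12 mm thick (its x), 170 wide (its y), 150 high (its z), 0.25 to 0.45 kg. x points out of the dark screen, z to its top edge. It starts upright in the rack, foot 5 mm above the bench, and can be taken by its top edge from above.
- panel_foot (a point): Middle of the panel's lower edge face, 75 mm below its centre.
- rack: White rack fixed to the bench, 70 mm (x) by 200 mm (y), 40 mm high, with a slot 16 mm wide and 176 mm long, 35 mm deep, in which the panel stands loosely. Origin: on the bench under its centre; the panel's screen faces the rack's +x, within a degree or so.
- bottle_blue: Bystander: clear bottle with blue cap, 70 mm diameter, 160 mm high; origin under its centre.
- bottle_amber: Bystander: amber bottle with white cap, 60 mm diameter, 130 mm high; origin under its centre.
- vial_tray: Bystander: blue tray of vials, 70 by 100 mm, about 48 mm high; origin under its centre.
Not all that is in view belongs to the job. Of the things shaped like the stand, the steel one is meant.

How it is judged:
By the outcome, as a careful person would: the job done as asked, in the order asked, and still so for the second after the job is handed in, with the robot touching nothing.
It also fails if it takes over 72 s, if anything falls off the work surface, if the arm or the gripper's body presses on something with over 40 N, if the wrist force passes 120 N, or if a joint passes its speed limit or range.

## Working session

There is one attempt and no reset: what is moved stays moved. The work goes in short steps, Python scripts to look and compute and a shell command to move; the robot and the scene stay as the last step left them, time stands still between calls to the robot, and variables do not carry over. Pictures are saved under pics/ and viewed, at most 10 in all, crops included, and the job is handed in when it is done.

```bash
mkdir -p pics; ls
cat > h.py <<'E'
import numpy as np, cv2
from workcell import manip, optics
def grab(n):
    f=optics.grab_frame(n); np.savez('%s.npz'%n,**f); return f
def load(n): return dict(np.load('%s.npz'%n))
def cloud(f):
    z=f['z_map'];K=f['camera_matrix'];h,w=z.shape
    v,u=np.mgrid[:h,:w]
    p=np.stack([(u-K[0,2])/K[0,0]*z,-(v-K[1,2])/K[1,1]*z,-z],-1)
    M=np.linalg.inv(f['camera_from_world'])
    q=p@M[:3,:3].T+M[:3,3]; q[z==0]=np.nan; return q
def ray(f,u,v,h):
    K=f['camera_matrix'];M=np.linalg.inv(f['camera_from_world'])
    d=M[:3,:3]@np.array([(u-K[0,2])/K[0,0],-(v-K[1,2])/K[1,1],-1.]);o=M[:3,3]
    return o+d*(h-o[2])/d[2]
def proj(f,p):
    c=f['camera_from_world'][:3,:3]@np.array(p)+f['camera_from_world'][:3,3];K=f['camera_matrix']
    return K[0,0]*c[0]/-c[2]+K[0,2],K[1,1]*-c[1]/-c[2]+K[1,2]
def save(img,n): cv2.imwrite('pics/'+n,cv2.cvtColor(img,cv2.COLOR_RGB2BGR))
E
python3 - <<'E'
from h import *
np.set_printoptions(precision=4,suppress=True)
a=grab('side');b=grab('top')
for f in(a,b): print(f['camera_matrix'],np.linalg.inv(f['camera_from_world']),(f['z_map']>0).mean(),f.keys())
save(a['image'],'side0.png');save(b['image'],'top0.png');print(manip.sense())
E
```

```text
pics
[[516.338    0.     281.9587]
 [  0.     516.338  207.705 ]
 [  0.       0.       1.    ]] [[ 0.6771  0.3839 -0.6278 -0.3948]
 [-0.7356  0.3303 -0.5914 -0.8381]
 [-0.0197  0.8623  0.506   0.7891]
 [ 0.      0.      0.      1.    ]] 0.9960969387755102 dict_keys(['image', 'z_map', 'camera_matrix', 'camera_from_world'])
[[428.2269   0.     284.1434]
 [  0.     428.2269 219.7028]
 [  0.       0.       1.    ]] [[ 0.0053  0.9924 -0.1228  0.3432]
 [-1.      0.0061  0.0061  0.0113]
 [ 0.0068  0.1228  0.9924  1.4363]
 [ 0.      0.      0.      1.    ]] 0.9959268707482993 dict_keys(['image', 'z_map', 'camera_matrix', 'camera_from_world'])
{'time': 0.1, 'joint_pos': array([-1.3078,  0.5765,  0.0248,  1.4378, -0.015 ,  1.129 , -0.0565]), 'qd': array([ 0.0001, -0.0011, -0.0007, -0.0006, -0.0008,  0.0004,  0.    ]), 'effort': array([  0.0057, -76.7301,   2.2578, -28.6605,   0.0158,   0.0087,
         0.    ]), 'ee_pos': array([0.2293, 0.6344, 0.2305]), 'tool_rot': array([-0.542 , -3.0943,  0.0024]), 'ft_force': array([ 0.3288, -0.8198, -0.3478]), 'wrist_torque': array([0.0003, 0.0434, 0.0396]), 'grasp_force': 0.0, 'grip_width': 1.0000437085599976}
```

View pics/side0.png

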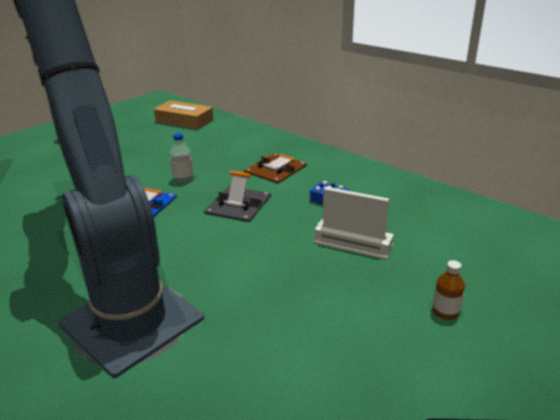

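View pics/top0.png

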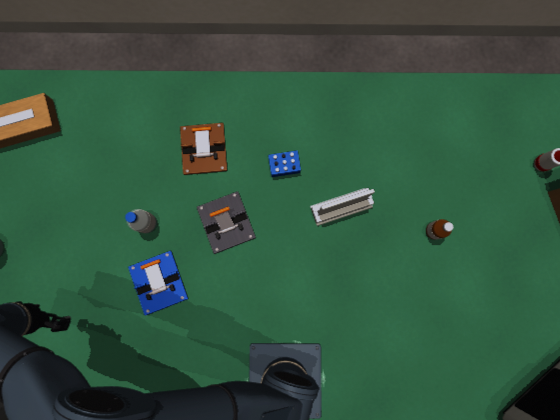

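Side shows the steel stand at (238,200) and the panel in its rack at (355,220), with a pale face towards the camera. Top shows three lookalike stands: orange-brown (203,148), dark grey (226,222) and blue (158,282). The dark grey one is the steel stand, so I choose it. The panel and rack are at (343,205), the blue bottle at (140,222), amber at (440,230), and the tray at (285,163). A close crop will check the choice.

Run:
```python
from h import *
a=load('side');b=load('top')
r=lambda i,x,y,w,h,W,H: cv2.resize(i[y:y+h,x:x+w],(W,H),interpolation=cv2.INTER_CUBIC)
t=np.hstack([r(b['image'],190,185,75,75,300,300),r(b['image'],300,175,90,60,450,300)])
s=np.hstack([r(a['image'],200,160,80,60,400,300),r(a['image'],305,175,100,85,350,300)])
save(np.vstack([t,s]),'crop0.png')
```

```text
(no output)
```

View pics/crop0.png

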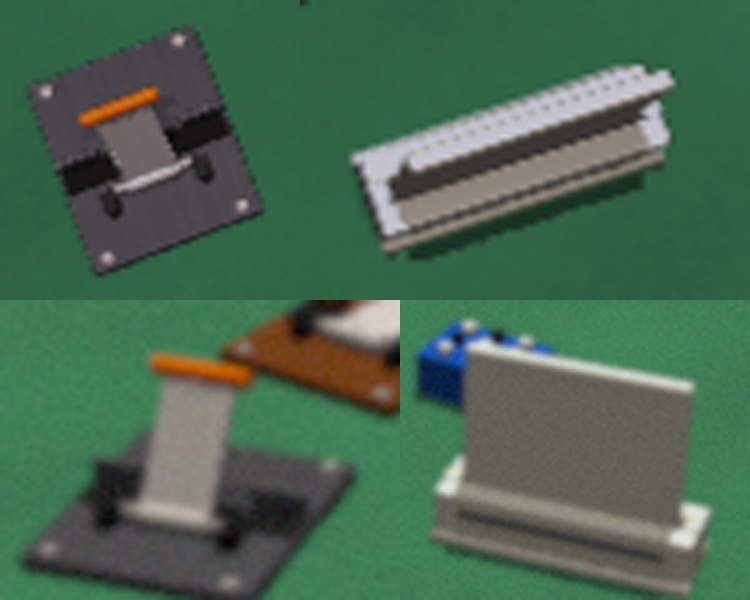

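The crop confirms it. The steel stand has an aluminium leg leaning to its front (up in the top view), lips on both sides and an orange bar at about (219,212). The panel's pale back faces the robot, so the screen faces away, +x. Now I'll measure it.

Run:
```python
from h import *
np.set_printoptions(precision=4,suppress=True)
a=load('side');b=load('top')
ca,cb=cloud(a),cloud(b)
def orange(f,x,y,w,h):
    m=np.zeros(f['image'].shape[:2],np.uint8);hs=cv2.cvtColor(f['image'],cv2.COLOR_RGB2HSV)
    o=cv2.inRange(hs,(5,180,130),(22,255,255));m[y:y+h,x:x+w]=o[y:y+h,x:x+w];return m
ma=orange(a,225,165,30,25);mb=orange(b,205,200,30,22)
pts=[];
for f,m in((a,ma),(b,mb)):
    r=cv2.minAreaRect(cv2.findNonZero(m));v,u=np.nonzero(m);pts.append((u.mean(),v.mean()));print('bar',r,len(u))
def tri(ua,ub):
    A=[];B=[]
    for f,p in((a,ua),(b,ub)):
        P0=ray(f,*p,0);o=np.linalg.inv(f['camera_from_world'])[:3,3];d=(P0-o)/np.linalg.norm(P0-o)
        Q=np.eye(3)-np.outer(d,d);A.append(Q);B.append(Q@o)
    x=np.linalg.solve(sum(A),sum(B));return x,[np.linalg.norm(Q@x-q) for Q,q in zip(A,B)]
print('bar tri',tri(*pts)); print('bar depth',np.nanmedian(ca[ma>0],0),np.nanmedian(cb[mb>0],0))
# stand plate: top view, height 4..16mm, near
for nm,c,f in(('top',cb,b),('side',ca,a)):
  hs=cv2.cvtColor(f['image'],cv2.COLOR_RGB2HSV)
  P=ray(b,226,222,.01)
  near=np.hypot(c[...,0]-P[0],c[...,1]-P[1])<.15
  m=(near&(hs[...,1]<90)&(c[...,2]>.004)&(c[...,2]<.2)).astype(np.uint8)
  m=cv2.morphologyEx(m,cv2.MORPH_OPEN,np.ones((2,2)))
  print(nm,'plate n',m.sum(),'zmed',np.nanmedian(c[m>0][:,2]))
  mm=m>0; 
  mm&=(c[...,2]<.018)
  q=c[mm][:,:2].astype(np.float32); print('minrect',cv2.minAreaRect(q*1000))
# panel/rack: cloud
P=ray(b,343,205,.03)
for nm,c in(('top',cb),('side',ca)):
  near=np.hypot(c[...,0]-P[0],c[...,1]-P[1])<.16
  t=near&(c[...,2]>.145); q=c[t]; print(nm,'panel top',t.sum(),np.median(q[:,2]) if t.sum() else 0,cv2.minAreaRect(q[:,:2].astype(np.float32)*1000))
  r=near&(c[...,2]>.033)&(c[...,2]<.045);q=c[r];print('rack',r.sum(),cv2.minAreaRect(q[:,:2].astype(np.float32)*1000))
  w=near&(c[...,2]>.06)&(c[...,2]<.14);q=c[w]
  if len(q)>20:
    A=np.c_[q[:,1:],np.ones(len(q))];s=np.linalg.lstsq(A,q[:,0],rcond=None)[0]
    for _ in range(3):
      k=abs(A@s-q[:,0])<.004;s=np.linalg.lstsq(A[k],q[k,0],rcond=None)[0]
    print('face x=ay+bz+c',s,k.sum(),len(q),'ymin/max',np.percentile(q[k,1],[0.5,99.5]),q[k].mean(0))
np.save('P.npy',P)
```

```text
bar ((240.00001525878906, 173.49998474121094), (18.23859214782715, 3.1058473587036133), 7.594644546508789) 55
bar ((219.06163024902344, 211.16439819335938), (3.1601109504699707, 19.662914276123047), 69.44395446777344) 64
bar tri (array([0.5359, 0.2083, 0.0934]), [np.float64(0.0005818056588865383), np.float64(0.0005818056588865013)])
bar depth [0.5337 0.2063 0.095 ] [0.5356 0.2083 0.0959]
top plate n 2104 zmed 0.011570547571121192
minrect ((508.5296325683594, 195.30950927734375), (170.44021606445312, 149.5634307861328), 21.971097946166992)
side plate n 1587 zmed 0.012203966738628336
minrect ((551.8360595703125, 208.3192138671875), (257.3271179199219, 147.59310913085938), 19.312726974487305)
top panel top 227 0.15534260772765496 ((567.4722290039062, -189.94300842285156), (12.244384765625, 168.434326171875), 18.718162536621094)
rack 564 ((567.5853881835938, -190.8334197998047), (58.94964599609375, 200.44979858398438), 18.631624221801758)
face x=ay+bz+c [-0.3374  0.0028  0.4974] 143 149 ymin/max [-0.2677 -0.1104] [ 0.5615 -0.1893  0.1013]
side panel top 344 0.1529863993975662 ((564.5062255859375, -187.08071899414062), (18.063186645507812, 170.8601837158203), 17.800762176513672)
rack 697 ((564.0108642578125, -188.88589477539062), (58.23463439941406, 200.52801513671875), 19.279464721679688)
face x=ay+bz+c [-0.3392  0.002   0.4981] 1500 1699 ymin/max [-0.2684 -0.1094] [ 0.5632 -0.1913  0.1011]
```

Run:
```python
from h import *
np.set_printoptions(precision=4,suppress=True)
for n in('top','side'):
    f=load(n);g=f['image'].min(2).astype(float)
    c,s=np.cos(.38),np.sin(.38);R=np.array([[c,-s],[s,c]]);ctr=np.array([.5085,.1953]);out=[]
    for dx,dy in((1,1),(1,-1),(-1,-1),(-1,1)):
        p=ctr+R@[dx*.073,dy*.063];u,v=proj(f,[*p,.011]);u0,v0=int(round(u))-5,int(round(v))-5
        w=g[v0:v0+11,u0:u0+11];w=np.clip(w-np.median(w)-25,0,None)
        if w.sum()==0: print('none');continue
        V,U=np.mgrid[:11,:11];pk=np.unravel_index(w.argmax(),w.shape);k=(abs(V-pk[0])<3)&(abs(U-pk[1])<3);w=w*k
        out.append(ray(f,u0+(U*w).sum()/w.sum(),v0+(V*w).sum()/w.sum(),.0115)[:2])
    o=np.array(out);print(n,o*1000,'ctr',o.mean(0))
    if len(o)==4:
        ex=o[0]+o[1]-o[2]-o[3];ey=o[0]+o[3]-o[1]-o[2]
        print('len',np.linalg.norm(ex)/2,np.linalg.norm(ey)/2,'yaw',np.degrees(np.arctan2(ex[1],ex[0])),np.degrees(np.arctan2(-ey[0],ey[1])))
from scipy.spatial.transform import Rotation as Ro
print(Ro.from_rotvec(manip.sense()['tool_rot']).as_matrix())
```

```text
top [[559.375  281.7901]
 [603.8331 171.7443]
 [464.5875 115.8805]
 [420.3091 226.905 ]] ctr [0.512  0.1991]
len 0.14976865183619018 0.11910735793985054 yaw 21.699162014706992 21.870257722160304
side [[562.3475 280.4748]
 [605.2513 173.3805]
 [465.6564 118.9983]
 [422.5481 229.3713]] ctr [0.514  0.2006]
len 0.1493221333865202 0.11692957867804048 yaw 20.68410028540963 21.579691597351133
[[-0.9405  0.3399 -0.0004]
 [ 0.3399  0.9405 -0.0015]
 [-0.0001 -0.0015 -1.    ]]
```

```bash
python3 -c "
from h import *
b=load('top');print(ray(b,140,222,.1),ray(b,285,163,.05))"
python3 -m inch '[[[0.3,-0.3,0.9,0,0,-0.5],[0.57,-0.63,0.3,0,0,-0.53],[0.57,-0.63,0,0,0,-0.53],[0.57,-0.63,0,0,0,-0.53],[0.57,-0.63,0,0,0,-0.53],[0.57,-0.63,0,0,0,-0.53],[0.57,-0.63,0,0,0,-0.53],[0.57,-0.63,0,0,0,-0.53]]]' 1 30
python3 -m inch '[[[0.57,-0.63,0,0,0,-0.53],[0.57,-0.63,0,0,0,-0.53],[0.57,-0.63,0,0,0,-0.53],[0.57,-0.63,0,0,0,-0.53],[0.57,-0.63,0,0,0,-0.53],[0.57,-0.63,0,0,0,-0.53],[0.57,-0.63,0,0,0,-0.53],[0.57,-0.63,0,0,0,-0.53]]]'
```

```text
[0.49852932 0.45494382 0.1       ] [0.70423921 0.00091813 0.05      ]
time: 0.77
ee_pos: [0.4018, 0.4449, 0.2791]
tool_rot: [-1.18, -2.911, 0.001]
ft_force: [0.4, 0.1, -0.3]
grip_width: 0.002
grasp_force: 0.0
time: 1.43
ee_pos: [0.5841, 0.2434, 0.279]
tool_rot: [-1.766, -2.598, 0.001]
ft_force: [-0.0, 0.7, 0.3]
grip_width: -0.002
grasp_force: 0.0
```

```bash
python3 -m inch '[[[0.13,-0.33,-0.9,0,0,0],[0,0,-0.9,0,0,0],[0,0,-0.9,0,0,0],[0,0,-0.9,0,0,0],[0,0,-0.7,0,0,0],[0,0,-0.5,0,0,0],[0,0,0,0,0,0],[0,0,0,0,0,0]]]'
python3 - <<'E'
from h import *
a=grab('side');b=grab('top')
r=lambda i,x,y,w,h,W,H: cv2.resize(i[y:y+h,x:x+w],(W,H),interpolation=cv2.INTER_CUBIC)
save(np.hstack([r(a['image'],195,130,100,100,400,400),r(b['image'],180,170,100,100,400,400)]),'pre.png')
E
```

```text
time: 2.1
ee_pos: [0.588, 0.2313, 0.0865]
tool_rot: [-1.763, -2.599, 0.003]
ft_force: [0.4, -0.1, 0.3]
grip_width: 0.003
grasp_force: 0.0
```

View pics/pre.png

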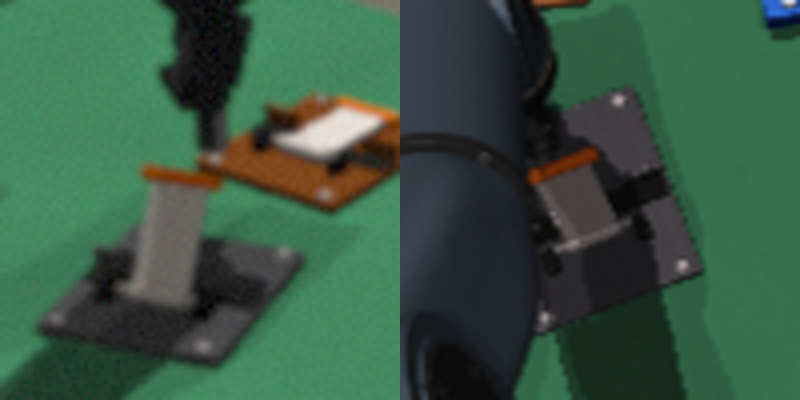

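The finger stands in front of the bar (side crop, tip at about (215,155), bar at (183,177)). The plate is square and clear. Now I start pushing.

```bash
python3 -m inch '[[[-0.12,-0.047,0,0,0,0],[-0.12,-0.047,0,0,0,0],[-0.12,-0.047,0,0,0,0],[-0.12,-0.047,0,0,0,0],[-0.12,-0.047,0,0,0,0],[-0.12,-0.047,0,0,0,0],[-0.12,-0.047,0,0,0,0],[-0.12,-0.047,0,0,0,0]]]'
python3 -m inch '[[[-0.09,-0.036,0.03,0,0,0],[-0.09,-0.036,0.03,0,0,0],[-0.09,-0.036,0.03,0,0,0],[-0.09,-0.036,0.03,0,0,0],[-0.09,-0.036,0.03,0,0,0],[-0.09,-0.036,0.03,0,0,0],[-0.09,-0.036,0.03,0,0,0],[0,0,0,0,0,0]]]'
```

```text
time: 2.87
ee_pos: [0.5497, 0.2164, 0.0873]
tool_rot: [-1.763, -2.6, -0.0]
ft_force: [2.7, 1.0, 0.3]
grip_width: 0.001
grasp_force: 2.3
time: 3.53
ee_pos: [0.5285, 0.2079, 0.0985]
tool_rot: [1.761, 2.596, 0.012]
ft_force: [4.6, 2.7, 17.3]
grip_width: 0.002
grasp_force: 8.0
```

```bash
python3 -m inch '[[[0.05,0.02,0.05,0,0,0],[0.2,0.08,0,0,0,0],[0.2,0.08,0,0,0,0],[0.2,0.08,0,0,0,0],[0,0,0,0,0,0],[0,0,0,0,0,0],[0,0,0,0,0,0],[0,0,0,0,0,0]]]'
python3 - <<'E'
from h import *
a=grab('side');b=grab('top')
r=lambda i,x,y,w,h,W,H: cv2.resize(i[y:y+h,x:x+w],(W,H),interpolation=cv2.INTER_CUBIC)
p=manip.sense()['ee_pos'];print(p,proj(a,p),proj(a,[.536,.208,.093]))
hs=cv2.cvtColor(a['image'],cv2.COLOR_RGB2HSV);m=cv2.inRange(hs,(5,180,110),(22,255,255));m[:165]=0;m[190:]=0;m[:,:225]=0;m[:,258:]=0
v,u=np.nonzero(m);print('bar side',u.mean(),v.mean(),len(u),u.min(),u.max())
# bar centre on circle about hinge
H=np.array([.4898,.1908,.016]);f=np.array([.930,.367])
for th in np.radians(range(40,110,5)):
    q=[*(H[:2]+.09*np.cos(th)*f),.016+.09*np.sin(th)+.002];print(round(np.degrees(th)),np.round(q,3),np.round(proj(a,q),1))
save(r(a['image'],195,110,110,110,600,600),'mid.png')
E
```

```text
time: 4.2
ee_pos: [0.5505, 0.2166, 0.0974]
tool_rot: [-1.763, -2.6, 0.001]
ft_force: [-0.3, 0.6, -0.7]
grip_width: 0.003
grasp_force: 0.0
[0.5506623  0.21674409 0.0975861 ] (np.float64(241.72000750786225), np.float64(169.78725213068472)) (np.float64(240.2776635089717), np.float64(173.63375821484343))
bar side 248.8108108108108 170.67567567567568 74 228 257
40 [0.554 0.216 0.076] [243.1 175.9]
45 [0.549 0.214 0.082] [242.2 174.9]
50 [0.544 0.212 0.087] [241.3 174.2]
55 [0.538 0.21  0.092] [240.3 173.6]
60 [0.532 0.207 0.096] [239.3 173.3]
65 [0.525 0.205 0.1  ] [238.3 173.2]
70 [0.518 0.202 0.103] [237.1 173.4]
75 [0.511 0.199 0.105] [236.  173.7]
80 [0.504 0.197 0.107] [234.9 174.3]
85 [0.497 0.194 0.108] [233.7 175.1]
90 [0.49  0.191 0.108] [232.5 176.2]
95 [0.483 0.188 0.108] [231.3 177.4]
100 [0.475 0.185 0.107] [230.2 178.9]
105 [0.468 0.182 0.105] [229.1 180.6]
```

View pics/mid.png

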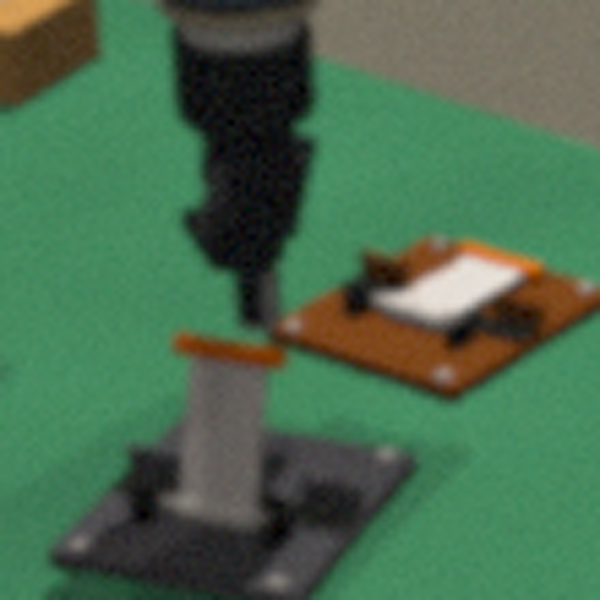

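The leg now stands at about 70° (bar at crop (230,348)). The finger tip was riding high on the bar, so I'll go lower and tilt the tool back so its face meets the bar flat at the stop.

```bash
python3 -m inch '[[[0,0,-0.11,0.37,-0.93,0],[0,0,-0.11,0.37,-0.93,0],[0,0,-0.1,0.37,-0.93,0],[-0.116,-0.046,0,0,0,0],[-0.116,-0.046,0,0,0,0],[-0.116,-0.046,0,0,0,0],[-0.116,-0.046,0,0,0,0],[0,0,0,0,0,0]]]'
```

```text
time: 4.97
ee_pos: [0.5348, 0.2107, 0.0865]
tool_rot: [1.655, 2.441, 0.372]
ft_force: [1.3, 0.3, 2.2]
grip_width: 0.001
grasp_force: 1.0
```

```bash
python3 -m inch '[[[-0.1,-0.04,0.01,0,0,0],[-0.1,-0.04,0.01,0,0,0],[-0.1,-0.04,0.01,0,0,0],[-0.1,-0.04,0.01,0,0,0],[-0.1,-0.04,0,0,0,0],[0,0,0,0,0,0],[0,0,0,0,0,0],[0,0,0,0,0,0]]]'
python3 - <<'E'
from h import *
H=np.array([.4898,.1908]);f=np.array([.930,.367]);s=manip.sense();print((s['ee_pos'][:2]-H)@f,s['ee_pos'][2],(s['ee_pos'][:2]-H)@[-.367,.93],s['ft_force'])
E
```

```text
time: 5.63
ee_pos: [0.5137, 0.2026, 0.087]
tool_rot: [1.656, 2.443, 0.37]
ft_force: [1.0, 1.2, 2.7]
grip_width: 0.003
grasp_force: 1.4
0.026562129130412056 0.08700142952748496 0.002182007973009626 [0.95912776 1.23843201 2.65178423]
```

```bash
python3 -m inch '[[[-0.07,-0.028,0,0,0,0],[-0.07,-0.028,0,0,0,0],[-0.07,-0.028,0,0,0,0],[-0.07,-0.028,0,0,0,0],[-0.07,-0.028,0,0,0,0],[0,0,0,0,0,0],[0,0,0,0,0,0],[0,0,0,0,0,0]]]'
python3 -m inch '[[[-0.02,-0.008,0,0,0,0],[-0.02,-0.008,0,0,0,0],[-0.02,-0.008,0,0,0,0],[-0.02,-0.008,0,0,0,0],[-0.02,-0.008,0,0,0,0],[0,0,0,0,0,0],[0,0,0,0,0,0],[0,0,0,0,0,0]]]'
```

```text
time: 6.3
ee_pos: [0.4983, 0.1961, 0.0862]
tool_rot: [1.657, 2.444, 0.367]
ft_force: [0.4, -0.2, -0.0]
grip_width: -0.001
grasp_force: 0.0
time: 6.97
ee_pos: [0.4943, 0.1943, 0.0865]
tool_rot: [1.657, 2.443, 0.367]
ft_force: [0.8, -0.4, 1.2]
grip_width: 0.004
grasp_force: 0.3
```

```bash
python3 -m inch '[[[-0.01,-0.004,0,0,0,0],[-0.01,-0.004,0,0,0,0],[-0.01,-0.004,0,0,0,0],[-0.01,-0.004,0,0,0,0],[-0.01,-0.004,0,0,0,0],[-0.01,-0.004,0,0,0,0],[-0.01,-0.004,0,0,0,0],[0,0,0,0,0,0]]]'
```

```text
time: 7.63
ee_pos: [0.4916, 0.1932, 0.0865]
tool_rot: [1.657, 2.443, 0.367]
ft_force: [2.1, 0.4, 0.2]
grip_width: 0.003
grasp_force: 0.6
```

```bash
python3 -m inch '[[[-0.005,-0.002,0,0,0,0],[-0.005,-0.002,0,0,0,0],[-0.005,-0.002,0,0,0,0],[-0.005,-0.002,0,0,0,0],[-0.005,-0.002,0,0,0,0],[-0.005,-0.002,0,0,0,0],[-0.005,-0.002,0,0,0,0],[0,0,0,0,0,0]]]'
```

```text
time: 8.3
ee_pos: [0.4902, 0.1927, 0.0865]
tool_rot: [1.657, 2.443, 0.368]
ft_force: [2.0, -0.1, -1.0]
grip_width: 0.003
grasp_force: 0.7
```

```bash
python3 -m inch '[[[-0.006,-0.0024,0,0,0,0],[-0.006,-0.0024,0,0,0,0],[-0.006,-0.0024,0,0,0,0],[-0.006,-0.0024,0,0,0,0],[-0.006,-0.0024,0,0,0,0],[-0.006,-0.0024,0,0,0,0],[-0.006,-0.0024,0,0,0,0],[0,0,0,0,0,0]]]'
```

```text
time: 8.97
ee_pos: [0.4885, 0.192, 0.0865]
tool_rot: [1.657, 2.443, 0.368]
ft_force: [1.1, 0.3, -0.6]
grip_width: 0.002
grasp_force: 0.6
```

```bash
python3 -m inch '[[[-0.006,-0.0024,0,0,0,0],[-0.006,-0.0024,0,0,0,0],[-0.006,-0.0024,0,0,0,0],[-0.006,-0.0024,0,0,0,0],[-0.006,-0.0024,0,0,0,0],[-0.006,-0.0024,0,0,0,0],[-0.006,-0.0024,0,0,0,0],[0,0,0,0,0,0]]]'
```

```text
time: 9.63
ee_pos: [0.4869, 0.1913, 0.0865]
tool_rot: [1.657, 2.443, 0.368]
ft_force: [1.9, 0.7, -0.5]
grip_width: -0.002
grasp_force: 0.6
```

Run:
```python
from h import *
a=grab('side')
r=lambda i,x,y,w,h,W,H: cv2.resize(i[y:y+h,x:x+w],(W,H),interpolation=cv2.INTER_CUBIC)
save(r(a['image'],195,120,90,90,600,600),'push.png')
H=np.array([.4898,.1908]);f=np.array([.930,.367]);s=manip.sense();print((s['ee_pos'][:2]-H)@f,s['ft_force'])
```

```text
-0.0025573869277008324 [ 1.39665621  1.02768942 -0.10256535]
```

View pics/push.png

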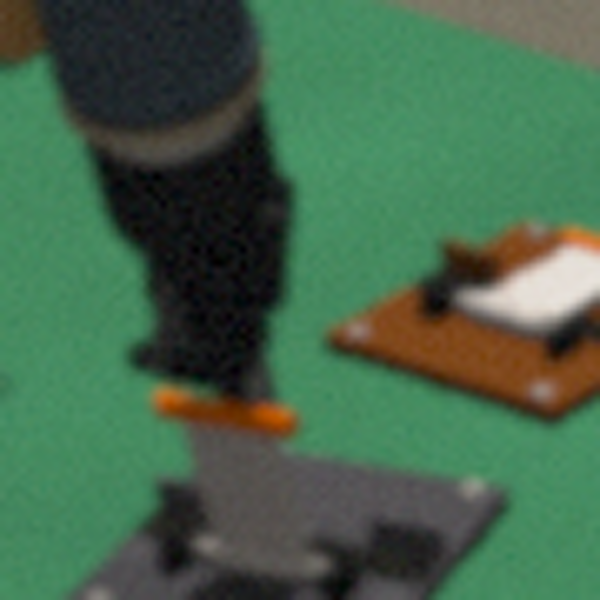

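The bar is at crop (226,411), which puts the leg at about 107° with the finger bearing on the bar. It isn't at the stop yet, so I keep creeping.

```bash
python3 -m inch '[[[-0.006,-0.0024,0,0,0,0],[-0.006,-0.0024,0,0,0,0],[-0.006,-0.0024,0,0,0,0],[-0.006,-0.0024,0,0,0,0],[-0.006,-0.0024,0,0,0,0],[-0.006,-0.0024,0,0,0,0],[-0.006,-0.0024,0,0,0,0],[0,0,0,0,0,0]]]'
```

```text
time: 10.35
ee_pos: [0.4852, 0.1907, 0.0865]
tool_rot: [1.657, 2.443, 0.367]
ft_force: [2.2, 0.3, -1.2]
grip_width: 0.002
grasp_force: 0.7
```

```bash
python3 -m inch '[[[-0.004,-0.0016,0,0,0,0],[-0.004,-0.0016,0,0,0,0],[-0.004,-0.0016,0,0,0,0],[-0.004,-0.0016,0,0,0,0],[-0.004,-0.0016,0,0,0,0],[-0.004,-0.0016,0,0,0,0],[-0.004,-0.0016,0,0,0,0],[0,0,0,0,0,0]]]'
```

```text
time: 11.02
ee_pos: [0.4841, 0.1902, 0.0865]
tool_rot: [1.657, 2.443, 0.367]
ft_force: [2.0, 1.0, -1.3]
grip_width: -0.005
grasp_force: 0.7
```

```bash
python3 -m inch '[[[-0.005,-0.002,0,0,0,0],[-0.005,-0.002,0,0,0,0],[-0.005,-0.002,0,0,0,0],[-0.005,-0.002,0,0,0,0],[-0.005,-0.002,0,0,0,0],[-0.005,-0.002,0,0,0,0],[-0.005,-0.002,0,0,0,0],[0,0,0,0,0,0]]]'
```

```text
time: 11.68
ee_pos: [0.4829, 0.1897, 0.0869]
tool_rot: [1.657, 2.443, 0.367]
ft_force: [1.7, 1.4, -0.4]
grip_width: 0.001
grasp_force: 0.7
```

```bash
python3 -m inch '[[[-0.004,-0.0016,0,0,0,0],[-0.004,-0.0016,0,0,0,0],[-0.004,-0.0016,0,0,0,0],[-0.004,-0.0016,0,0,0,0],[-0.004,-0.0016,0,0,0,0],[-0.004,-0.0016,0,0,0,0],[-0.004,-0.0016,0,0,0,0],[0,0,0,0,0,0]]]'
```

```text
time: 12.35
ee_pos: [0.4822, 0.1895, 0.0873]
tool_rot: [1.657, 2.443, 0.367]
ft_force: [3.4, 1.9, -1.0]
grip_width: -0.004
grasp_force: 1.7
```

The stop has been met. I press on in small steps.

```bash
python3 -m inch '[[[-0.006,-0.0024,0,0,0,0],[-0.006,-0.0024,0,0,0,0],[-0.006,-0.0024,0,0,0,0],[-0.006,-0.0024,0,0,0,0],[0,0,0,0,0,0],[0,0,0,0,0,0],[0,0,0,0,0,0],[0,0,0,0,0,0]]]'
```

```text
time: 13.02
ee_pos: [0.4819, 0.1894, 0.0877]
tool_rot: [1.656, 2.443, 0.368]
ft_force: [6.0, 2.8, -2.0]
grip_width: -0.0
grasp_force: 2.9
```

```bash
python3 -m inch '[[[-0.008,-0.0032,0,0,0,0],[-0.008,-0.0032,0,0,0,0],[-0.008,-0.0032,0,0,0,0],[0,0,0,0,0,0],[0,0,0,0,0,0],[0,0,0,0,0,0],[0,0,0,0,0,0],[0,0,0,0,0,0]]]'
```

```text
time: 13.68
ee_pos: [0.4817, 0.1893, 0.0882]
tool_rot: [1.656, 2.443, 0.368]
ft_force: [7.9, 2.9, -3.5]
grip_width: 0.003
grasp_force: 3.9
```

```bash
python3 -m inch '[[[-0.008,-0.0032,0,0,0,0],[-0.007,-0.003,0,0,0,0],[0,0,0,0,0,0],[0,0,0,0,0,0],[0,0,0,0,0,0],[0,0,0,0,0,0],[0,0,0,0,0,0],[0,0,0,0,0,0]]]'
python3 - <<'E'
from h import *
H=np.array([.4898,.1908]);f=np.array([.930,.367])
for i in range(4):
    a=grab('side');s=manip.sense();F=s['ft_force'];print(F,np.linalg.norm(F),(s['ee_pos'][:2]-H)@f)
E
```

```text
time: 14.35
ee_pos: [0.4815, 0.1892, 0.0885]
tool_rot: [1.656, 2.442, 0.369]
ft_force: [10.5, 3.4, -3.0]
grip_width: -0.003
grasp_force: 4.5
[ 8.59274998  2.98868744 -3.00208405] 9.580193817231484 -0.008249614767044777
[ 9.73767005  4.376101   -2.74179797] 11.022247232954205 -0.008249237864011773
[ 8.79628981  3.10640877 -2.65653205] 9.699569702041586 -0.008228058498766682
[ 9.98940246  4.10991754 -3.07924924] 11.232157384428712 -0.008236802986961599
```

Held at about 10.5 N. Now I retreat, rise, untilt, open the gripper and travel above the panel.

```bash
python3 -m inch '[[[0.1,0.04,0,0,0,0],[0.4,0.16,0,0,0,0],[0.5,0.2,0,0,0,0],[0,0,0.8,0,0,0],[0,0,0.9,-0.37,0.93,0],[0,0,0.9,-0.37,0.93,0],[0,0,0.9,-0.37,0.93,0],[0,0,0.9,0,0,-0.5]]]' -1
python3 -m inch '[[[0.2,-0.95,0,0,0,0],[0.2,-0.95,0,0,0,0],[0.2,-0.95,0,0,0,0],[0.2,-0.95,0,0,0,0],[0.2,-0.95,0,0,0,0],[0.2,-0.95,0,0,0,0],[0.2,-0.95,0,0,0,0],[0.2,-0.95,0,0,0,0]]]'
python3 - <<'E'
from h import *
np.set_printoptions(precision=4,suppress=True)
from scipy.spatial.transform import Rotation as Ro
a=grab('side');b=grab('top');ca,cb=cloud(a),cloud(b)
pts=[]
for n,f,c in(('s',a,ca),('t',b,cb)):
    hs=cv2.cvtColor(f['image'],cv2.COLOR_RGB2HSV);m=cv2.inRange(hs,(5,170,110),(22,255,255))>0
    u0,v0=proj(f,[.465,.181,.104]);V,U=np.mgrid[:420,:560];m&=np.hypot(U-u0,V-v0)<16
    print(n,(u0,v0),m.sum(),U[m].mean(),V[m].mean(),np.nanmedian(c[m],0));pts.append((f,U[m].mean(),V[m].mean()))
A=np.zeros((3,3));B=np.zeros(3)
for f,u,v in pts:
    o=np.linalg.inv(f['camera_from_world'])[:3,3];d=ray(f,u,v,0)-o;d/=np.linalg.norm(d);Q=np.eye(3)-np.outer(d,d);A+=Q;B+=Q@o
X=np.linalg.solve(A,B);r=X-[.4898,.1908,.016];al=r[:2]@[.930,.367];print(X,al,r[:2]@[-.367,.93],np.degrees(np.arctan2(r[2],al)),np.hypot(al,r[2]))
s=manip.sense();print(s['ee_pos'],Ro.from_rotvec(s['tool_rot']).as_matrix())
E
```

```text
time: 15.22
ee_pos: [0.5221, 0.2115, 0.2343]
tool_rot: [1.799, 2.537, 0.103]
ft_force: [0.4, 1.8, -0.9]
grip_width: 0.998
grasp_force: 0.0
time: 15.88
ee_pos: [0.5855, -0.0946, 0.2334]
tool_rot: [1.802, 2.535, 0.115]
ft_force: [1.3, 0.6, 0.8]
grip_width: 0.996
grasp_force: 0.0
s (np.float64(228.5703011029585), np.float64(181.37540369742408)) 71 227.6056338028169 182.49295774647888 [0.4582 0.1789 0.1043]
t (np.float64(227.05495036639576), np.float64(233.0509436158761)) 72 227.65277777777777 234.70833333333334 [0.4591 0.1779 0.1062]
[0.4598 0.1792 0.103 ] -0.03215187312722395 0.00027060389213436406 110.27200092785527 0.09279648159705585
[ 0.5852 -0.1014  0.2342] [[-0.3198  0.945   0.0688]
 [ 0.9474  0.3178  0.0378]
 [ 0.0139  0.0773 -0.9969]]
```

The bar is now at (0.460, 0.179, 0.101), so the leg leans back about 20.5° and held its place. Next I go over the panel and take out the remaining tilt.

```bash
python3 -m inch '[[[-0.1,-0.5,0,-0.28,0.73,0],[-0.12,-0.57,0,0,0,0],[-0.12,-0.57,0,0,0,0],[-0.115,-0.55,0,0,0,0],[0,0,0,0,0,0],[0,0,0,0,0,0],[0,0,0,0,0,0],[0,0,0,0,0,0]]]'
python3 - <<'E'
from h import *
np.set_printoptions(precision=4,suppress=True)
from scipy.spatial.transform import Rotation as Ro
s=manip.sense();print(s['ee_pos'],Ro.from_rotvec(s['tool_rot']).as_matrix())
E
```

```text
time: 16.65
ee_pos: [0.5683, -0.1791, 0.2335]
tool_rot: [-1.811, -2.551, -0.015]
ft_force: [0.2, 0.9, 0.2]
grip_width: 0.998
grasp_force: 0.0
[ 0.5683 -0.1791  0.2335] [[-0.3299  0.944  -0.0053]
 [ 0.9439  0.33    0.0152]
 [ 0.0161 -0.     -0.9999]]
```

```bash
python3 -m inch '[[[-0.03,-0.25,0,-0.15,-0.05,-0.1],[0,0,0,0,0,0],[0,0,-0.6,0,0,0],[0,0,-0.6,0,0,0],[0,0,-0.6,0,0,0],[0,0,-0.6,0,0,0],[0,0,-0.46,0,0,0],[0,0,0,0,0,0]]]'
python3 - <<'E'
from h import *
np.set_printoptions(precision=4,suppress=True)
from scipy.spatial.transform import Rotation as Ro
s=manip.sense();print(s['ee_pos'],Ro.from_rotvec(s['tool_rot']).as_matrix(),s['ft_force'])
a=grab('side')
r=lambda i,x,y,w,h,W,H: cv2.resize(i[y:y+h,x:x+w],(W,H),interpolation=cv2.INTER_CUBIC)
save(r(a['image'],290,130,130,130,600,600),'grasp.png')
E
```

```text
time: 17.32
ee_pos: [0.5653, -0.1893, 0.1161]
tool_rot: [-1.83, -2.548, 0.003]
ft_force: [-0.9, 1.3, -0.6]
grip_width: 1.0
grasp_force: 0.0
[ 0.5653 -0.1893  0.1161] [[-0.3195  0.9476 -0.0047]
 [ 0.9476  0.3195  0.0007]
 [ 0.0021 -0.0042 -1.    ]] [-0.9489  1.3045 -0.562 ]
```

View pics/grasp.png

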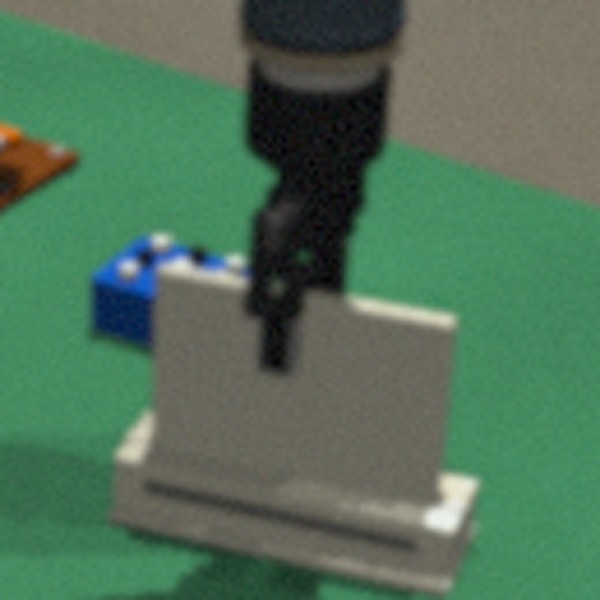

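The fingers straddle the panel's top edge near its middle (crop (277,330)). I close and lift.

```bash
python3 -m inch '[[[0,0,0,0,0,0],[0,0,0,0,0,0],[0,0,0,0,0,0],[0,0,0,0,0,0],[0,0,0,0,0,0],[0,0,0,0,0,0],[0,0,0,0,0,0],[0,0,0,0,0,0]]]' 1 50
python3 -m inch '[[[0,0,0.1,0,0,0],[0,0,0.2,0,0,0],[0,0,0.3,0,0,0],[0,0,0.4,0,0,0],[0,0,0.4,0,0,0],[0,0,0.4,0,0,0],[0,0,0.4,0,0,0],[0,0,0.3,0,0,0]]]'
python3 -m inch '[[[0,0,0.5,0,0,0],[0,0,0.5,0,0,0],[0,0,0.4,0,0,0],[0,0,0,0,0,0],[0,0,0,0,0,0],[0,0,0,0,0,0],[0,0,0,0,0,0],[0,0,0,0,0,0]]]'
cat > meas.py <<'E'
from h import *
from scipy.spatial.transform import Rotation as Ro
np.set_printoptions(precision=4,suppress=True)
def meas():
    s=manip.sense();R=Ro.from_rotvec(s['tool_rot']).as_matrix();print(s['ee_pos'],s['ft_force'],s['grip_width'],'\n',R)
    out={}
    for n in('side','top'):
        f=grab(n);c=cloud(f);p=(c-s['ee_pos'])@R   # tool frame: x width, y normal, z down
        out[n]=(f,p)
        hs=cv2.cvtColor(f['image'],cv2.COLOR_RGB2HSV)
        m=(abs(p[...,0])<.12)&(abs(p[...,1])<.025)&(p[...,2]>.006)&(p[...,2]<.2)&((hs[...,2]>60))
        q=p[m]
        if len(q)<20: print(n,'few');continue
        A=np.c_[q[:,0],q[:,2],np.ones(len(q))];sol=np.linalg.lstsq(A,q[:,1],rcond=None)[0];k=abs(A@sol-q[:,1])<.005
        sol=np.linalg.lstsq(A[k],q[k,1],rcond=None)[0]
        print(n,len(q),k.sum(),'y=ax+bz+c',sol,'x',np.percentile(q[k,0],[1,99]),'z',np.percentile(q[k,2],[1,99]))
        if k.sum()>20: print('rect(x,z mm)',cv2.minAreaRect(q[k][:,[0,2]].astype(np.float32)*1000))
    return out
if __name__=='__main__': meas()
E
python3 meas.py
```

```text
time: 18.03
ee_pos: [0.5673, -0.1907, 0.12]
tool_rot: [1.832, 2.55, 0.0]
ft_force: [-1.0, 1.1, 6.1]
grip_width: 0.133
grasp_force: 49.7
time: 18.7
ee_pos: [0.567, -0.1911, 0.2217]
tool_rot: [1.832, 2.549, -0.0]
ft_force: [0.2, -0.8, -2.7]
grip_width: 0.132
grasp_force: 48.8
time: 19.37
ee_pos: [0.5666, -0.1903, 0.2744]
tool_rot: [-1.833, -2.551, 0.002]
ft_force: [0.8, -0.6, -2.8]
grip_width: 0.133
grasp_force: 48.9
[ 0.5666 -0.1903  0.2744] [ 0.752  -0.6381 -2.7857] 0.13272065269297437 
 [[-0.319   0.9478 -0.0012]
 [ 0.9478  0.319  -0.0004]
 [ 0.     -0.0013 -1.    ]]
side 2623 2547 y=ax+bz+c [-0.0014  0.0021 -0.0043] x [-0.0804  0.0856] z [0.0074 0.1126]
rect(x,z mm) ((3.5675735473632812, 60.48335647583008), (171.2676239013672, 108.59165954589844), 0.09938289225101471)
top few
```

The panel is held square to the tool, about 2.5 mm off centre in tool x, with its foot 115 mm below the TCP. I carry it to hover over the stand, turning 3° and leaning about 23.5°.

```bash
python3 -m inch '[[[-0.08,0.3,0,0,0,0.1],[-0.16,0.6,0,0,0,0.1],[-0.16,0.6,0,0,0,0.1],[-0.16,0.6,0,0,0,0.1],[-0.16,0.6,0,0,0,0.12],[-0.16,0.6,0,0,0,0],[-0.16,0.6,0,0,0,0],[-0.16,0.6,0,0,0,0]]]'
python3 -m inch '[[[-0.16,0.6,0,0.188,-0.477,0],[-0.16,0.6,0,0.188,-0.477,0],[-0.16,0.6,0,0.188,-0.477,0],[-0.16,0.6,0,0.188,-0.477,0],[-0.16,0.6,0,0.188,-0.477,0],[-0.16,0.6,0,0.188,-0.477,0],[-0.16,0.6,0,0.188,-0.477,0],[-0.16,0.54,0,0.188,-0.477,0]]]'
python3 -m inch '[[[0,0,-0.3,0,0,0],[0,0,-0.5,0,0,0],[0,0,-0.4,0,0,0],[0,0,-0.3,0,0,0],[0,0,0,0,0,0],[0,0,0,0,0,0],[0,0,0,0,0,0],[0,0,0,0,0,0]]]'
python3 meas.py; python3 -c "
from h import *
s=manip.sense();print(s['joint_pos'])"
```

```text
time: 20.13
ee_pos: [0.5184, -0.0096, 0.2752]
tool_rot: [1.766, 2.597, -0.001]
ft_force: [1.5, -0.7, -3.0]
grip_width: 0.135
grasp_force: 48.8
time: 20.8
ee_pos: [0.467, 0.18, 0.2754]
tool_rot: [1.613, 2.372, 0.496]
ft_force: [-0.1, 0.1, -2.7]
grip_width: 0.132
grasp_force: 49.0
time: 21.47
ee_pos: [0.4683, 0.1789, 0.2163]
tool_rot: [1.613, 2.371, 0.494]
ft_force: [-0.7, -0.1, -1.8]
grip_width: 0.132
grasp_force: 49.1
[0.4683 0.1789 0.2163] [-0.747  -0.0513 -1.7643] 0.1323523127228113 
 [[-0.367   0.8523  0.3726]
 [ 0.9302  0.3368  0.1458]
 [-0.0012  0.4001 -0.9165]]
side 1317 1260 y=ax+bz+c [-0.0005 -0.003  -0.0039] x [-0.0812  0.0861] z [0.0067 0.1121]
rect(x,z mm) ((3.0173568725585938, 60.591522216796875), (109.67726135253906, 173.49986267089844), 89.80040740966797)
top 223 222 y=ax+bz+c [-0.0011 -0.0043  0.0066] x [-0.0833  0.0841] z [0.0077 0.1113]
rect(x,z mm) ((0.40771484375, 59.588130950927734), (105.21226501464844, 169.320556640625), 89.29905700683594)
[-1.18842945  0.24832617  0.87444031  2.28354143 -0.61562099  0.33583646
  0.5555267 ]
```

```bash
python3 -m inch '[[[0,0.025,-0.3,0,0,0],[0,0,-0.4,0,0,0],[0,0,-0.4,0,0,0],[0,0,-0.4,0,0,0],[0,0,-0.3,0,0,0],[0,0,-0.2,0,0,0],[0,0,0,0,0,0],[0,0,0,0,0,0]]]'
python3 - <<'E'
from h import *
a=grab('side');b=grab('top')
r=lambda i,x,y,w,h,W,H: cv2.resize(i[y:y+h,x:x+w],(W,H),interpolation=cv2.INTER_CUBIC)
save(np.hstack([r(a['image'],180,120,110,110,400,400),r(b['image'],180,185,90,90,400,400)]),'desc.png')
H=np.array([.4898,.1908]);s=manip.sense();print(s['ee_pos'],(s['ee_pos'][:2]-H)@[.930,.368],s['ft_force'])
E
```

```text
time: 22.23
ee_pos: [0.471, 0.1818, 0.1496]
tool_rot: [1.622, 2.379, 0.48]
ft_force: [-0.7, 0.2, -1.5]
grip_width: 0.134
grasp_force: 49.2
[0.47070789 0.18180652 0.14973667] -0.021065262716600062 [-0.03690086  0.33579731 -2.42887403]
```

View pics/desc.png

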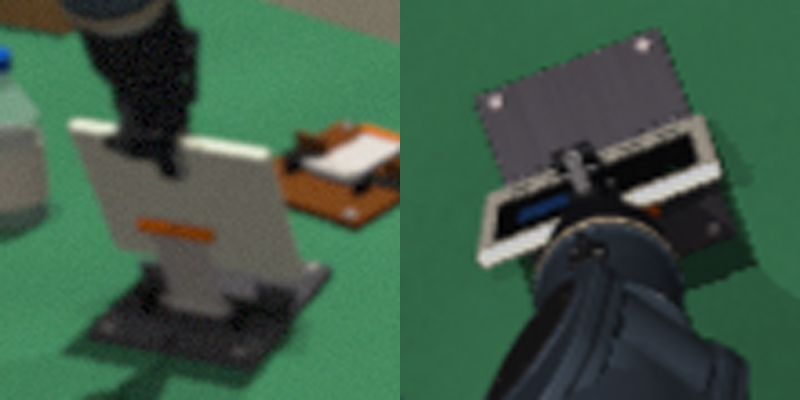

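The side crop shows the bar at (175,230) behind the panel's pale back. The top crop shows the dark screen facing the stand's front. The arm lagged, so I check its limits.

```bash
python3 -m inch '[[[0,0,-0.05,0,0,0],[0,0,-0.05,0,0,0],[0,0,-0.05,0,0,0],[0,0,0,0,0,0],[0,0,0,0,0,0],[0,0,0,0,0,0],[0,0,0,0,0,0],[0,0,0,0,0,0]]]'
python3 -c "
from meas import *
s=manip.sense();print(s['joint_pos'],s['qd'],s['ee_pos'],Ro.from_rotvec(s['tool_rot']).as_matrix())"
```

```text
time: 23.0
ee_pos: [0.4713, 0.1818, 0.1462]
tool_rot: [1.621, 2.385, 0.473]
ft_force: [-0.3, -0.2, -2.9]
grip_width: 0.134
grasp_force: 49.2
[-0.8709  0.3548  0.5086  2.3515 -1.0857  0.1721  1.003 ] [ 0.0002 -0.0002 -0.0025  0.0002 -0.0007 -0.002   0.0008] [0.4713 0.1818 0.1462] [[-0.368   0.8594  0.3549]
 [ 0.9298  0.3403  0.1402]
 [-0.0003  0.3816 -0.9243]]
```

Joints 5 and 6 sit at their limits at this lean. I'll rise, set the foot down at about 17° instead, and guide the panel back onto the bar with the back finger.

```bash
python3 -m inch '[[[0,0,0.5,0,0,0],[0,0,0.5,0,0,0],[0.06,0.02,0,-0.18,0.45,0],[0.06,0.02,0,-0.18,0.45,0],[0.06,0.02,0,0,0,0],[0,0,0,0,0,0],[0,0,0,0,0,0],[0,0,0,0,0,0]]]'
python3 -m inch '[[[0,0,-0.1,0,0,0],[0,0,-0.3,0,0,0],[0,0,-0.3,0,0,0],[0,0,-0.2,0,0,0],[0,0,-0.15,0,0,0],[0,0,0,0,0,0],[0,0,0,0,0,0],[0,0,0,0,0,0]]]'
python3 -c "
from meas import *
s=manip.sense();print(s['joint_pos'],s['ee_pos'],Ro.from_rotvec(s['tool_rot']).as_matrix())
H=np.array([.4898,.1908]);d=s['ee_pos'][:2]-H;print(d@[.930,.368],d@[-.368,.93])"
```

```text
time: 23.67
ee_pos: [0.4778, 0.1839, 0.1844]
tool_rot: [1.661, 2.443, 0.363]
ft_force: [-0.1, -0.2, -2.3]
grip_width: 0.131
grasp_force: 49.3
time: 24.33
ee_pos: [0.4787, 0.184, 0.1431]
tool_rot: [1.661, 2.442, 0.363]
ft_force: [-0.7, -0.0, -2.4]
grip_width: 0.131
grasp_force: 49.4
[-1.0144  0.4434  0.7589  2.2548 -0.9158  0.3903  0.8552] [0.4787 0.184  0.1431] [[-0.3676  0.8897  0.2707]
 [ 0.93    0.3518  0.1066]
 [-0.0004  0.291  -0.9567]]
-0.012846955106535636 -0.0021817965129782343
```

```bash
python3 -m inch '[[[0,0,-0.1,0,0,0],[0,0,-0.1,0,0,0],[0,0,-0.05,0,0,0],[0,0,-0.05,0,0,0],[0,0,-0.03,0,0,0],[0,0,-0.03,0,0,0],[0,0,0,0,0,0],[0,0,0,0,0,0]]]'
python3 -m inch '[[[0,0,-0.015,0,0,0],[0,0,-0.015,0,0,0],[0,0,-0.015,0,0,0],[0,0,-0.015,0,0,0],[0,0,-0.01,0,0,0],[0,0,0,0,0,0],[0,0,0,0,0,0],[0,0,0,0,0,0]]]'
```

```text
time: 25.0
ee_pos: [0.4786, 0.1843, 0.1285]
tool_rot: [1.66, 2.443, 0.362]
ft_force: [-0.3, 0.3, -2.3]
grip_width: 0.134
grasp_force: 49.3
time: 25.67
ee_pos: [0.4786, 0.1843, 0.1257]
tool_rot: [1.66, 2.443, 0.362]
ft_force: [-0.3, -0.5, -2.6]
grip_width: 0.132
grasp_force: 49.3
```

```bash
python3 -m inch '[[[0,0,-0.01,0,0,0],[0,0,-0.01,0,0,0],[0,0,-0.01,0,0,0],[0,0,-0.01,0,0,0],[0,0,0,0,0,0],[0,0,0,0,0,0],[0,0,0,0,0,0],[0,0,0,0,0,0]]]'
```

```text
time: 26.33
ee_pos: [0.4786, 0.1844, 0.1241]
tool_rot: [1.66, 2.443, 0.362]
ft_force: [-0.9, -0.1, -2.3]
grip_width: 0.132
grasp_force: 49.3
```

```bash
python3 -m inch '[[[0,0,-0.01,0,0,0],[0,0,-0.01,0,0,0],[0,0,-0.01,0,0,0],[0,0,-0.01,0,0,0],[0,0,0,0,0,0],[0,0,0,0,0,0],[0,0,0,0,0,0],[0,0,0,0,0,0]]]'
```

```text
time: 27.0
ee_pos: [0.4787, 0.1847, 0.1235]
tool_rot: [1.66, 2.443, 0.366]
ft_force: [-8.9, -0.6, 19.7]
grip_width: 0.133
grasp_force: 53.0
```

The foot met the strip at the expected height. I ease off by 0.8 mm, loosen the grip slightly so the panel leans on the back pad, then carry it back.

```bash
python3 -m inch '[[[0,0,0.01,0,0,0],[0,0,0.01,0,0,0],[0,0,0,0,0,0],[0,0,0,0,0,0],[0,0,0,0,0,0],[0,0,0,0,0,0],[0,0,0,0,0,0],[0,0,0,0,0,0]]]' - 20
python3 -m inch '[[[0,0,0,0,0,0],[0,0,0,0,0,0],[0,0,0,0,0,0],[0,0,0,0,0,0],[0,0,0,0,0,0],[0,0,0,0,0,0],[0,0,0,0,0,0],[0,0,0,0,0,0]]]' 0.64
python3 -m inch '[[[0,0,0,0,0,0],[0,0,0,0,0,0],[0,0,0,0,0,0],[0,0,0,0,0,0],[0,0,0,0,0,0],[0,0,0,0,0,0],[0,0,0,0,0,0],[0,0,0,0,0,0]]]' 0.54
python3 - <<'E'
from meas import *
meas()
a=load('side')
r=lambda i,x,y,w,h,W,H: cv2.resize(i[y:y+h,x:x+w],(W,H),interpolation=cv2.INTER_CUBIC)
save(r(a['image'],180,110,110,110,600,600),'open1.png')
E
```

```text
time: 27.67
ee_pos: [0.4786, 0.1846, 0.1236]
tool_rot: [1.66, 2.443, 0.364]
ft_force: [-4.8, 0.4, 7.9]
grip_width: 0.134
grasp_force: 51.2
time: 28.33
ee_pos: [0.4786, 0.1843, 0.1233]
tool_rot: [1.66, 2.443, 0.362]
ft_force: [-0.2, 0.3, -0.2]
grip_width: 0.175
grasp_force: 0.2
time: 29.0
ee_pos: [0.4786, 0.1843, 0.1233]
tool_rot: [1.66, 2.443, 0.362]
ft_force: [-0.5, -0.8, -0.6]
grip_width: 0.229
grasp_force: 0.2
[0.4786 0.1843 0.1233] [-0.4556 -0.8411 -0.606 ] 0.22939894362928723 
 [[-0.3683  0.8896  0.2703]
 [ 0.9297  0.3525  0.1065]
 [-0.0005  0.2905 -0.9569]]
side 1423 817 y=ax+bz+c [-0.0082  0.0338 -0.008 ] x [-0.1049  0.1024] z [0.0073 0.1282]
rect(x,z mm) ((-1.0391311645507812, 68.47338104248047), (124.76445770263672, 238.0807647705078), 89.38434600830078)
top 593 211 y=ax+bz+c [0.0094 0.0434 0.0025] x [-0.1176  0.1168] z [0.01   0.1353]
rect(x,z mm) ((-0.4306488037109375, 71.05506134033203), (238.22457885742188, 128.8343963623047), 0.18350984156131744)
```

View pics/open1.png

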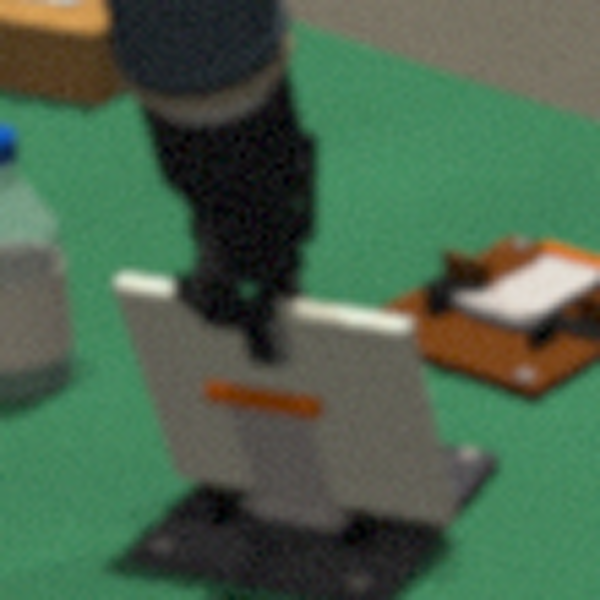

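The panel now rests foot-down and leans on the back pad (pad at crop (265,345), bar at (262,398)). I carry it back slowly.

```bash
python3 -m inch '[[[-0.02,-0.008,0.01,0,0,0],[-0.035,-0.014,0.01,0,0,0],[-0.035,-0.014,0.01,0,0,0],[-0.035,-0.014,0.01,0,0,0],[-0.035,-0.014,0,0,0,0],[-0.035,-0.014,0,0,0,0],[-0.02,-0.008,0,0,0,0],[0,0,0,0,0,0]]]'
python3 -m inch '[[[0,0,0,0,0,0],[0,0,0,0,0,0],[0,0,0,0,0,0],[0,0,0,0,0,0],[0,0,0,0,0,0],[0,0,0,0,0,0],[0,0,0,0,0,0],[0,0,0,0,0,0]]]' 0.46
python3 -m inch '[[[0,0,0,0,0,0],[0,0,0,0,0,0],[0,0,0,0,0,0],[0,0,0,0,0,0],[0,0,0,0,0,0],[0,0,0,0,0,0],[0,0,0,0,0,0],[0,0,0,0,0,0]]]' 0.38
python3 - <<'E'
from meas import *
s=manip.sense();print(s['joint_pos'])
c0=np.array([.4898,.1908,0]);f=np.array([.930,.368,0]);y=np.array([-.368,.93,0])
S=np.c_[f,y,[0,0,1]]
for n in('side','top'):
    fr=grab(n);p=(cloud(fr)-c0)@S;hs=cv2.cvtColor(fr['image'],cv2.COLOR_RGB2HSV)
    m=(abs(p[...,1])<.09)&(p[...,2]>.055)&(p[...,2]<.142)&(p[...,0]>-.07)&(p[...,0]<.03)
    m&=(abs(p[...,1])>.040)   # away from leg, bar, gripper
    q=p[m];A=np.c_[q[:,1:],np.ones(len(q))]
    k=np.ones(len(q),bool)
    for _ in range(5): sol=np.linalg.lstsq(A[k],q[k,0],rcond=None)[0];k=abs(A@sol-q[:,0])<.004
    print(n,len(q),k.sum(),'x=ay+bz+c',sol,'lean',np.degrees(np.arctan(-sol[1])),'yaw',np.degrees(np.arctan(sol[0])),'y',np.percentile(q[k,1],[.5,99.5]),'x at z.012',sol[1]*.012+sol[2])
E
```

```text
time: 29.77
ee_pos: [0.4697, 0.1809, 0.1249]
tool_rot: [1.66, 2.443, 0.362]
ft_force: [-0.1, -0.9, 0.4]
grip_width: 0.23
grasp_force: 0.2
time: 30.43
ee_pos: [0.47, 0.1809, 0.1249]
tool_rot: [1.66, 2.443, 0.362]
ft_force: [-0.1, 0.3, -0.2]
grip_width: 0.275
grasp_force: 0.2
time: 31.1
ee_pos: [0.47, 0.1809, 0.1249]
tool_rot: [1.66, 2.443, 0.362]
ft_force: [-0.2, -0.5, -1.1]
grip_width: 0.312
grasp_force: 0.2
[-0.9434  0.4454  0.6519  2.2954 -0.9889  0.3164  0.922 ]
side 580 537 x=ay+bz+c [-0.0005 -0.4261  0.0225] lean 23.07983231791941 yaw -0.031356339228340725 y [-0.0842  0.0867] x at z.012 0.01735703255489114
top 215 214 x=ay+bz+c [-0.0035 -0.4255  0.0338] lean 23.048659506978908 yaw -0.19913961173307942 y [-0.0855  0.0826] x at z.012 0.028743288463905614
```

```bash
python3 -m inch '[[[0,0,0,0,0,0],[0,0,0,0,0,0],[0,0,0,0,0,0],[0,0,0,0,0,0],[0,0,0,0,0,0],[0,0,0,0,0,0],[0,0,0,0,0,0],[0,0,0,0,0,0]]]' 0.28
python3 -m inch '[[[0,0,0,0,0,0],[0,0,0,0,0,0],[0,0,0,0,0,0],[0,0,0,0,0,0],[0,0,0,0,0,0],[0,0,0,0,0,0],[0,0,0,0,0,0],[0,0,0,0,0,0]]]' 0.15
cat > fin.py <<'E'
from meas import *
c0=np.array([.4898,.1908,0]);f=np.array([.930,.368,0]);y=np.array([-.368,.93,0])
S=np.c_[f,y,[0,0,1]]
for n in('side','top'):
    fr=grab(n);p=(cloud(fr)-c0)@S
    m=(abs(p[...,1])<.09)&(p[...,2]>.055)&(p[...,2]<.142)&(p[...,0]>-.07)&(p[...,0]<.03)&(abs(p[...,1])>.040)
    q=p[m];A=np.c_[q[:,1:],np.ones(len(q))];k=np.ones(len(q),bool)
    for _ in range(5): sol=np.linalg.lstsq(A[k],q[k,0],rcond=None)[0];k=abs(A@sol-q[:,0])<.004
    print(n,len(q),k.sum(),sol,'lean',np.degrees(np.arctan(-sol[1])),'y',np.percentile(q[k,1],[.5,99.5]),'x at z.012',sol[1]*.012+sol[2])
E
python3 fin.py
```

```text
time: 31.87
ee_pos: [0.47, 0.1809, 0.1249]
tool_rot: [1.66, 2.443, 0.362]
ft_force: [-0.4, -0.3, 0.4]
grip_width: 0.361
grasp_force: 0.2
time: 32.53
ee_pos: [0.47, 0.1809, 0.1249]
tool_rot: [1.66, 2.443, 0.362]
ft_force: [0.3, 0.0, 0.5]
grip_width: 0.422
grasp_force: 0.0
side 562 517 [-0.0024 -0.4585  0.0226] lean 24.62920955830832 y [-0.0837  0.0859] x at z.012 0.017063907296092223
top 232 230 [-0.0013 -0.4616  0.0347] lean 24.77763763993059 y [-0.0853  0.0827] x at z.012 0.029181778359060304
```

The panel now leans 24.7° on the bar and the pad is unloaded. I open a little more and withdraw along the panel's slope.

```bash
python3 -m inch '[[[0,0,0,0,0,0],[0,0,0,0,0,0],[0,0,0,0,0,0],[-0.04,-0.016,0.09,0,0,0],[-0.06,-0.024,0.14,0,0,0],[-0.078,-0.031,0.182,0,0,0],[-0.078,-0.031,0.182,0,0,0],[-0.078,-0.031,0.182,0,0,0]]]' -0.05
python3 -m inch '[[[-0.078,-0.031,0.182,0,0,0],[-0.078,-0.031,0.182,0,0,0],[0,0,0.4,0,0,0],[0,0,0.6,0,0,0],[0,0,0.6,0,0,0],[0,0,0.6,0,0,0],[0,0,0.3,0,0,0],[0,0,0,0,0,0]]]'
python3 fin.py
python3 - <<'E'
from meas import *
a=load('side');b=load('top')
r=lambda i,x,y,w,h,W,H: cv2.resize(i[y:y+h,x:x+w],(W,H),interpolation=cv2.INTER_CUBIC)
save(np.hstack([r(a['image'],170,100,120,120,400,400),r(b['image'],170,165,110,110,400,400)]),'final.png')
E
```

```text
time: 33.3
ee_pos: [0.4563, 0.1753, 0.1564]
tool_rot: [1.661, 2.443, 0.362]
ft_force: [0.3, 0.3, 0.3]
grip_width: 0.527
grasp_force: 0.0
time: 33.97
ee_pos: [0.4514, 0.1734, 0.2728]
tool_rot: [1.659, 2.442, 0.367]
ft_force: [0.4, -0.4, -0.1]
grip_width: 0.528
grasp_force: 0.0
side 559 510 [ 0.0002 -0.4567  0.0225] lean 24.546815975772727 y [-0.0834  0.0866] x at z.012 0.017004856903912603
top 163 161 [-0.0026 -0.4509  0.0338] lean 24.26844283102213 y [-0.0855  0.0828] x at z.012 0.02835482977120616
```

View pics/final.png

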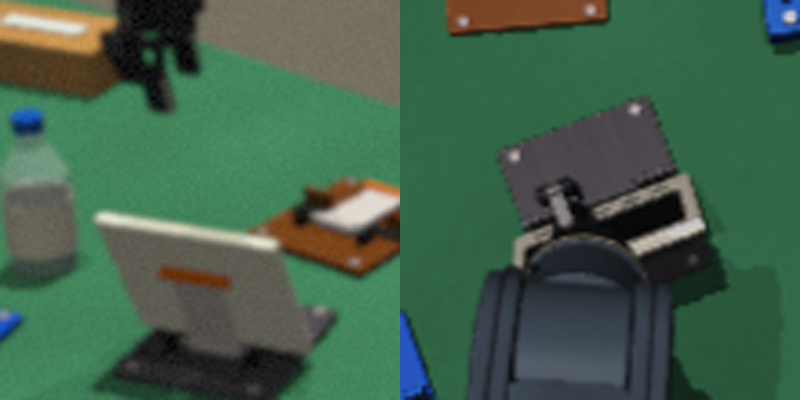

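The panel stands alone, square and centred (yaw within 0.2°, y within about 1 mm). It leans on the bar (side crop (195,278)) with its screen to the front, and the gripper is clear. I hand it in.

```bash
python3 -c "
from workcell import job_done
print(job_done())"
```

```text
the job is handed in; nothing more can be done
None
```

The job is handed in at about 34 s: the leg was pressed on its stop at about 10.5 N and the panel leans on the bar, square and centred, screen to the front. However, the force reading reached about 18 N mid-swing, before the stop, when the fingertip rode up on the bar (over your 15 N if that covers the swing), and the panel's foot met the strip at about 22 N.

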